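Purge and open the filament dry box

ROBOT

A 6-joint arm with a two-finger parallel gripper is mounted at the origin on the work surface. World frame = base frame: x ahead of the robot, y to its left, z up, the work surface at z = 0. Lengths are in m, angles in degrees, forces in N, time in s.
With the tool pointing down it reaches from about 0.25 to 0.775 m from the base axis. Payload 8.9 kg.
Tool frame: the origin (TCP) lies midway between the tips of the shut fingers; the grasp point (between the pads) lies 19 mm behind it; z points along the fingers, y is the line along which they close (so a half turn about z gives the same grasp; the last joint's range is limited). The gripper opens to 85 mm and grips with 20 to 120 N. Pads are 22 mm wide; open, the fingers measure 114 mm over their backs; the gripper's body (76 mm by 85 mm) begins 54 mm behind the grasp point. The pads swing forward as they close: fully open they stand 13 mm farther back than shut.
Start: joints at [62.206, 16.656, -8.789, 64.555, 0, 82.019], TCP at [0.178, 0.494, 0.231] pointing down, gripper open.
Joint ranges: [-144.48, 144.48], [-52.06, 99.96], [-74.48, 78.29], [-112.23, 115.85], [-86.99, 84.42], [-180, 180]. Speed limits (degrees/s): [127.2, 127.2, 159.86, 180, 180, 180].

INTERFACE

Orientations are given as [roll, pitch, yaw] about the fixed x, y, z axes, in that order (R = Rz(yaw) Ry(pitch) Rx(roll)).
In Python, from plant import * gives the robot as it stands.
- The arm moves only by the tool apply_moves, never from a script. Its argument "plan" is a list of rows, each an object of numbers: "x", "y", "z": the shift along the tool's x, y, z in mm; "spin": the turn about the tool's z in degrees. In form: [{"x": .., "y": .., "z": .., "spin": ..}, ...]. A call has 1 to 8 rows; each row shifts and turns the commanded pose from where the row before left it, along the tool's axes as they then stand; what a row does not reach is not made up. A row lasts 1/10 s, in which the tool goes at most 50 mm and 8.59 degrees, less where a joint would pass 70% of its speed; a pose out of reach is approached as far as the arm can. A call with a gripper value outside its range is refused whole. "hand" is the finger opening in mm, from 0 to 85.4, set as the call begins (left out, the last holds). The fingers move at their own pace and stop on an object; the grip force is fixed at half the most. Time passes only in rows, so rows that do not move let the fingers close. It gives the time, the measured TCP pose, the force, the opening and the grip force at its end, in the units of the state.
- observe(): the state, without advancing time (a new reading comes with each control period).
- capture(name): name is "side" or "top" or "wrist"; returns a dict with "pixels" (480x640x3 uint8, blue, green, red), "mtx" (3x3 intrinsics, pixels), "R" (3x3) and "t" (3): a world point X has camera coordinates R X + t; the wrist camera has in their place "hand_eye" (4x4, takes a point from camera to tool coordinates, whose origin is the TCP and whose axes are the flange's). Camera axes: x right, y down, z forward; pixel columns grow to the right and rows downward; lengths in m; the calibration is good to about 2 mm. A picture is of the moment at which its call begins: read the wrist's pose just before it. There is no depth.
- sign_off(): hands the job in; it is judged then, once.
The state is a dict: "time_s": time; "joint_positions": joint angles; "qvel": joint speeds; "joint_efforts": joint torques, N m; "eef_pos": TCP position; "ee_rot": TCP orientation; "force": force on the tool from outside, world axes, zero at the start; "torque": the same for the moment, N m; "width": finger opening in m; "grasp_force": force on a finger pad.
Only numpy, scipy, OpenCV 4.12 (cv2) and the standard library are available. Lean on these libraries where they do the work, as an engineer would, in place of code of your own. Each camera call takes 0.05 s, during which the arm holds its last target. There are 200 camera calls.

TASK

Set the dry-air valve on the side of the filament dry box to half open (45 degrees). Then tug the lid up by its bar handle to feel whether the latch has caught; if it has, slide the thumb release on the latch all the way to the left and take the handle again. Raise the lid more than halfway to upright (past 45 degrees) and finish while still holding it open with the gripper, because it falls shut by itself, and leave the other things on the bench alone.

Things in the scene. Friction and masses are not known exactly. Their poses are not given: they have to be found in the camera images.
- drybox: filament dry box, fixed to the bench: white, 230 x 230 mm, with a grey hinged lid with a clear window (top face 128 mm up). Origin: centre of its underside. x points from the front (latch, nearest the robot) to the hinge side, y left, z up. On its left, 115 to 250 mm from the centre, a purge pipe with the valve; behind it a drying column 64 mm across, 168 mm high, centred at x 85, y 195 mm
- valve (a joint): angle of the ball valve's handle, rad: 0 shut (wing handle along the box's x, square across the brass pipe), 0.785 half open, 1.571 fully open (handle in line with the pipe, which runs along the box's y). Grows anticlockwise seen from above. It starts shut or up to 0.35 open, is stiff (0.08 N m) and stays where it is put
- valve_grip (a point): centre of the valve's aluminium wing handle, on its vertical turning axis, 123 mm above the bench, 30 mm to -x and 195 mm to +y of the box's centre. The handle is a bar 56 mm long, 9 mm thick and 20 mm tall, on a bare stem 8 mm thick; the brass bonnet's top is 26 mm below this point. The point's x runs along the bar and turns with it
- lid (a joint): lid angle, rad: 0 closed, grows as the front edge rises, stop at 1.3. The lid weighs about 0.45 kg (0.3 to 0.65) and falls shut from any angle. With the latch caught it rises by its play of about 0.016 (4 mm at the front edge) and stops hard; with the latch not caught it simply opens
- lid_handle (a point): middle of the lid's steel bar handle: a round bar 12 mm thick and 100 mm long along the box's y, between two 12 mm posts. When closed it is 162 mm above the bench, 34 mm above the lid's top face (28 mm clear under the bar), 75 mm to -x of the box's centre. Lifting the free lid here takes about 2 to 5 N
- lid_hinge (a point): middle of the lid's hinge axis, which runs along the box's y: 115 mm to +x of the box's centre, 118 mm above the bench. The handle is 190 mm to -x and 44 mm above it when closed
- latch: black latch housing on the middle of the front wall, 50 mm deep, 80 mm wide, its top 108 mm above the bench. Origin: on the bench below the face of the front wall, axes as the box. The catch is inside and cannot be seen: it may be caught or not at the start, whatever the thumb release shows, and once drawn back it stays back
- release (a joint): position of the latch's thumb release, m: 0 at rest, grows as it slides to the box's +y (left), to 0.014 at its stop. Moving it all the way draws back a caught catch; it needs about 3 to 4 N, has no spring and stays where it is left. It is at rest at the start
- release_tab (a point): centre of the thumb release: a grey ribbed tab 12 mm wide (along y), 22 mm long (along x), 16 mm tall, standing on top of the latch housing. This point is 119 mm above the bench (11 mm above the housing's top), at rest 145 mm to -x and 7 mm to -y of the box's centre; the lid's front edge is 25 mm behind it
- spool_mid (a point): middle of a loose spool lying flat on the bench, 200 mm across, 64 mm high: leave alone
- mouse_mid (a point): middle of a computer mouse, 105 x 60 x 34 mm: leave alone
- caliper_mid (a point): middle of a caliper's slider, the caliper lies flat, 190 mm long, 14 mm high: leave alone
- bracket_mid (a point): middle of a cream printed bracket, 60 x 40 x 46 mm: leave alone

How it is judged (in metres and radians):
On the way, in this order (a step that is already met when the one before it is completed fails the run):
1. the valve is set to half open while the lid is still closed (value of joint valve between 0.655 and 0.915 rad and value of joint lid below 0.004 rad), for 0.3 s.
2. the lid is tugged before the release is touched: it pulls against the caught latch, or it comes up free (value of joint release below 0.002 m and (contact force between lid and latch above 0.3 N or value of joint lid above 0.04 rad)), for 0.02 s.
3. the lid is raised past 43 degrees (value of joint lid above 0.75 rad), for 0.2 s.
At the end, for the whole second after the job is handed in: the lid is held still by the gripper's fingers (at least 0.5 N) at more than 0.75 rad (43 degrees) open, with nothing loose propping it, and the valve stands at 45 degrees, 7.5 degrees either way (0.655 to 0.915 rad) (value of joint lid above 0.75 rad and velocity of joint lid between -0.1 and 0.1 rad/s and contact force between the fingers and lid above 0.5 N and value of joint valve between 0.655 and 0.915 rad and contact force between lid and spool below 0.2 N and contact force between lid and mouse below 0.2 N and contact force between lid and caliper below 0.2 N and contact force between lid and bracket below 0.2 N); the arm keeps its last pose, push and grip.
It fails at once if a bystander is moved by more than 30 mm (distance of any of spool_mid, mouse_mid, caliper_mid, bracket_mid from where it was at the start of the episode above 0.03 m).
It also fails if it takes over 72 s, if anything falls off the work surface, if the arm or the gripper's body presses on something with over 40 N, if the wrist force passes 120 N, or if a joint passes its speed limit or range.

## Working session

There is one attempt and no reset: what is moved stays moved. The work goes in short steps, Python scripts to look and compute and a tool call to move; the robot and the scene stay as the last step left them, time stands still between calls to the robot, and variables do not carry over. Pictures are saved under pics/ and viewed, at most 10 in all, crops included, and the job is handed in when it is done.

Besides the shell and the picture viewer there is one more tool, called after ">>>" as a command line: name --argument value ..., lists and objects as JSON in quotes. apply_moves: Moves the arm, as the interface text tells. Its arguments: {"type":"object","properties":{"plan":{"type":"array"},"hand":{"type":"number"}},"required":["plan"]}

```bash
mkdir -p pics; python3 - <<'E'
from plant import *
import cv2
s=observe();print(s)
for n in("top","side"):
    c=capture(n);cv2.imwrite(f"pics/{n}0.png",c["pixels"]);print(n,c["mtx"],c["R"],c["t"])
E
```

```text
{'time_s': 0.0, 'joint_positions': array([ 6.22075160e+01,  1.66894693e+01, -8.82946780e+00,  6.45551025e+01,
        2.69226091e-03,  8.20188540e+01]), 'qvel': array([-0.05462866, -0.00867872, -0.01709636,  0.04483566,  0.0984185 ,
       -0.06844705]), 'joint_efforts': array([ 3.47929374e-03, -5.37133777e+01,  3.31375623e+01,  1.56992959e-02,
        6.33487289e-07,  7.06107002e-06]), 'eef_pos': array([0.17771599, 0.49355521, 0.23073783]), 'ee_rot': array([-1.79927051e+02, -1.29463736e-02,  1.60188652e+02]), 'force': array([-0.56612129,  0.65207798,  0.31919867]), 'torque': array([ 0.03764285,  0.01121557, -0.0351853 ]), 'grasp_force': 0.0, 'width': 0.08551696478426044}
top [[503.74340734   0.         317.12048324]
 [  0.         503.74340734 232.98026893]
 [  0.           0.           1.        ]] [[-0.01403932 -0.9996114  -0.02408207]
 [-0.99639506  0.01600125 -0.08331177]
 [ 0.08366474  0.02282562 -0.9962325 ]] [0.03085877 0.52200525 1.20450792]
side [[439.95166831   0.         312.50683144]
 [  0.         439.95166831 243.94345802]
 [  0.           0.           1.        ]] [[ 0.86213263 -0.5062833  -0.02011359]
 [-0.27195716 -0.42888292 -0.86145153]
 [ 0.42751214  0.74815551 -0.50744133]] [-0.45681592  0.2363398   1.06508298]
```

View pics/top0.png

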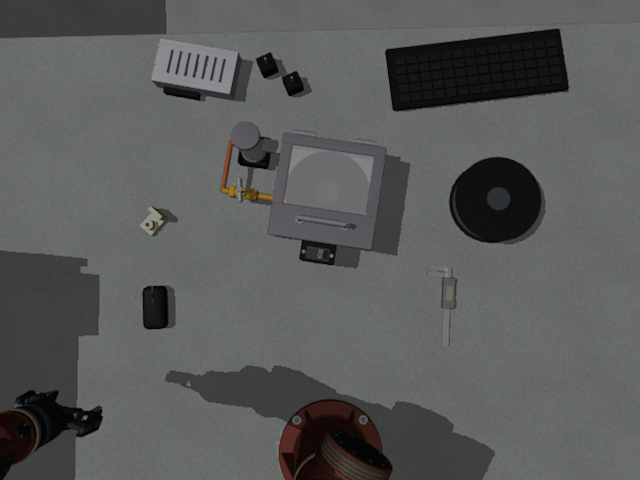

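View pics/side0.png

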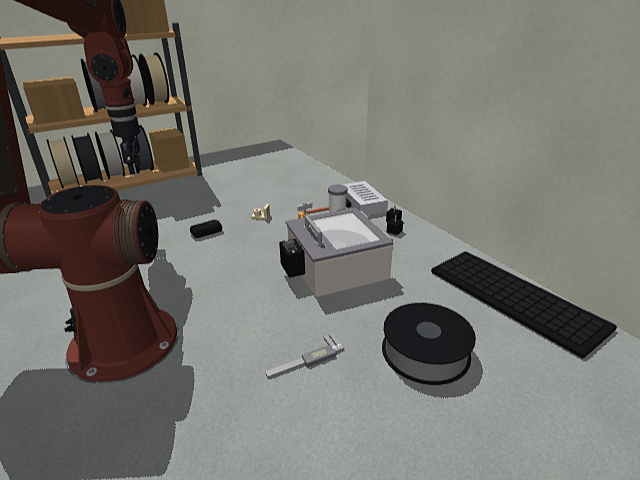

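The top view shows the box at about (328,190), rotated slightly. The valve is at (240,190), the handle bar at (325,222) and the release at (319,253). I'll enlarge this area.

```bash
python3 - <<'E'
import cv2
a=cv2.imread("pics/top0.png")[118:268,212:402]
cv2.imwrite("pics/crop.png",cv2.resize(a,None,fx=4,fy=4,interpolation=cv2.INTER_CUBIC))
E
```

```text
(no output)
```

View pics/crop.png

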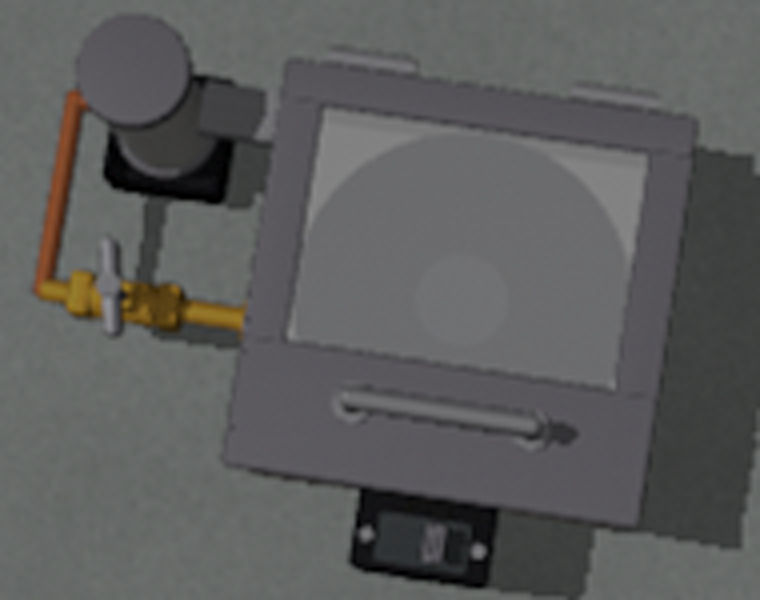

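The crop shows these positions, in crop pixels:
- Lid corners: (287,60), (697,118), (637,524) and (224,462).
- Bar handle: (348,400) to (535,428).
- Valve wing: (108,242) to (113,332).
- Tab: (433,543).
- Column top: (133,70).

```bash
cat >h.py <<'E'
import numpy as np
from scipy.spatial.transform import Rotation as Ro
def ray(c,uv,z):
    d=c["R"].T@np.linalg.inv(c["mtx"])@np.array([uv[0],uv[1],1]);o=-c["R"].T@c["t"]
    return o+d*(z-o[2])/d[2]
E
python3 - <<'E'
from plant import *
from h import *
from scipy.optimize import least_squares
c=capture("top")
P={"bl":(287,60,.128),"br":(697,118,.128),"fr":(637,524,.128),"fl":(224,462,.128),"h1":(348,400,.165),"h2":(535,428,.165),"v1":(108,242,.133),"v2":(113,332,.133),"tab":(433,543,.127),"col":(133,70,.168)}
W={k:ray(c,(212+(a+.5)/4-.5,118+(b+.5)/4-.5),z) for k,(a,b,z) in P.items()}
for k in W:print(k,W[k].round(4))
n=np.linalg.norm
print(n(W["bl"]-W["br"]),n(W["fl"]-W["fr"]),n(W["bl"]-W["fl"]),n(W["br"]-W["fr"]),n(W["h1"]-W["h2"]),n(W["v1"]-W["v2"]))
L=[(W["h1"]/2+W["h2"]/2,(-.075,0)),(W["v1"]/2+W["v2"]/2,(-.03,.195)),(W["tab"],(-.145,-.007)),(W["col"],(.085,.195)),(sum(W[k] for k in("bl","br","fr","fl"))/4,(0,0))]
def w(p,q):
    C,S=np.cos(p[2]),np.sin(p[2]);return np.array([p[0]+C*q[0]-S*q[1],p[1]+S*q[0]+C*q[1]])
f=lambda p:np.concatenate([w(p,q)-m[:2] for m,q in L])
r=least_squares(f,[.5,0,0]);print(r.x,np.degrees(r.x[2]));print(r.fun.reshape(-1,2).round(4))
p=r.x
for k,q in dict(valve=(-.03,.195),handle=(-.075,0),tab=(-.145,-.007),hinge=(.115,0)).items():print(k,w(p,q).round(4))
d=W["v1"]-W["v2"];print("valve ang",np.degrees(np.arctan2(d[1],d[0])-p[2]))
d=W["h1"]-W["h2"];print("bar ang",np.degrees(np.arctan2(d[1],d[0])-p[2])-90)
for k in("bl","fl"):
  d=W[k]-W[k.replace("l","r")];print(k,np.degrees(np.arctan2(d[1],d[0]))-90)
np.save("box.npy",p)
E
```

```text
bl [0.7429 0.0938 0.128 ]
br [ 0.7048 -0.1368  0.128 ]
fr [ 0.4769 -0.0979  0.128 ]
fl [0.515  0.1309 0.128 ]
h1 [0.5443 0.0592 0.165 ]
h2 [ 0.5275 -0.0413  0.165 ]
v1 [0.6394 0.1948 0.133 ]
v2 [0.5884 0.1921 0.133 ]
tab [0.4681 0.0151 0.127 ]
col [0.7275 0.1747 0.168 ]
0.23375471319261992 0.23199487795641086 0.2309172730936713 0.2311846862509125 0.1018766918694208 0.05104998853951994
[ 0.61056346 -0.00314216 -0.17069196] -9.779929025308101
[[ 0.0008  0.0007]
 [ 0.0002  0.0007]
 [-0.0016 -0.0005]
 [-0.     -0.0001]
 [ 0.0007 -0.0007]]
valve [0.6141 0.1941]
handle [0.5367 0.0096]
tab [0.4665 0.0146]
hinge [ 0.7239 -0.0227]
valve ang 12.871151399643475
bar ang 0.2682338591155258
bl -9.385488601203107
fl -9.450925033207042
```

The fit is consistent to under 2 mm: box yaw is -9.8° and the valve is at about 13°. Next is the approach to the valve.

```bash
cat >>h.py <<'E'
def go(x,y,z,yaw):
    "mm shift in tool axes and spin to reach a world tool-down pose"
    from plant import observe
    s=observe();R=Ro.from_euler("xyz",s["ee_rot"],degrees=True)
    d=R.inv().apply(np.array([x,y,z])-s["eef_pos"])*1000
    print("t",round(s["time_s"],2),"pos",s["eef_pos"].round(4),"rot",s["ee_rot"].round(2),"F",s["force"].round(1),"w",round(s["width"]*1000,1),"| shift",d.round(1),"spin",round((s["ee_rot"][2]-yaw+180)%360-180,1))
E
python3 -c "
from h import *
go(.6141,.1941,.200,183.1)"
```

```text
t 0.15 pos [0.1778 0.4936 0.2309] rot [-1.7994e+02 -1.0000e-02  1.6019e+02] F [ 0.3  0.5 -0.4] w 85.2 | shift [-512.  -133.9   30.9] spin -22.9
```

>>> apply_moves --plan '[{"x": -16, "y": -4, "z": 0, "spin": 0}, {"x": -32, "y": -8, "z": 0, "spin": 0}, {"x": -36, "y": -9, "z": 0, "spin": 0}, {"x": -36, "y": -9, "z": 0, "spin": 0}, {"x": -36, "y": -10, "z": 0, "spin": 0}, {"x": -36, "y": -10, "z": 0, "spin": 0}, {"x": -36, "y": -10, "z": 0, "spin": 0}, {"x": -36, "y": -10, "z": 0, "spin": 0}]' --hand 50

```text
time_s: 0.95
eef_pos: [0.4036, 0.3375, 0.2311]
ee_rot: [-180.0, -0.0, 160.2]
force: [0.5, 0.9, 0.1]
width: 0.05
grasp_force: 0.0
```

>>> apply_moves --plan '[{"x": -36, "y": -10, "z": 0, "spin": 0}, {"x": -36, "y": -9, "z": 0, "spin": 0}, {"x": -36, "y": -9, "z": 0, "spin": 0}, {"x": -36, "y": -9, "z": 0, "spin": 0}, {"x": -36, "y": -9, "z": 0, "spin": 0}, {"x": -36, "y": -9, "z": 0, "spin": 0}, {"x": -32, "y": -9, "z": 0, "spin": 0}, {"x": 0, "y": 0, "z": 0, "spin": -7}]'

```text
time_s: 1.75
eef_pos: [0.617, 0.1914, 0.2301]
ee_rot: [-180.0, 0.0, 167.0]
force: [-0.8, -0.4, -0.3]
width: 0.0498
grasp_force: 0.0
```

>>> apply_moves --plan '[{"spin": -8}, {"spin": -8}, {"spin": 0}, {"spin": 0}]'

```text
schema error: expected keys x, y, z, spin
```

```bash
python3 - <<'E'
from plant import *
from h import *
import cv2
go(.6141,.1941,.106,183.1)
s=observe();c=capture("wrist");print(c["hand_eye"],c["mtx"])
cv2.imwrite("pics/w1.png",c["pixels"])
E
```

```text
t 1.75 pos [0.617  0.1914 0.2301] rot [-1.7995e+02  1.0000e-02  1.6703e+02] F [-0.8 -0.4 -0.3] w 49.8 | shift [  3.4   2.1 124.1] spin -16.1
[[-2.85382333e-04 -9.63307775e-01 -2.68399050e-01  6.76218394e-02]
 [ 9.99999839e-01 -4.06776456e-04  3.96680374e-04 -2.40457166e-04]
 [-4.91303702e-04 -2.68398893e-01  9.63307735e-01 -1.42637969e-01]
 [ 0.00000000e+00  0.00000000e+00  0.00000000e+00  1.00000000e+00]] [[382.50434201   0.         317.89634922]
 [  0.         382.50434201 241.08629851]
 [  0.           0.           1.        ]]
```

View pics/w1.png

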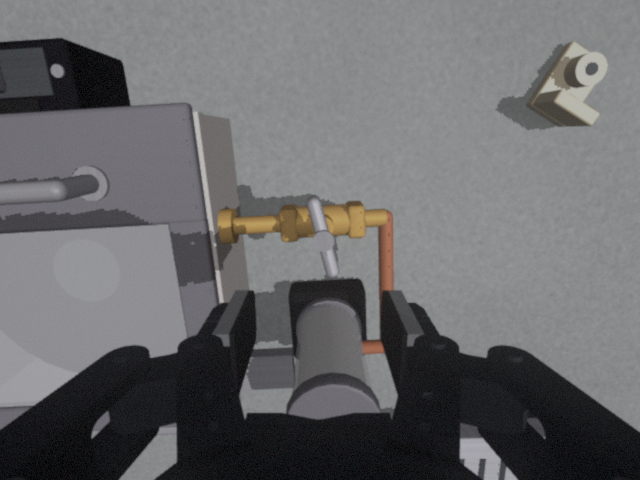

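The wrist view shows the wing from (315,203) to (332,273), with its hub at (324,240). I'll use it as a second measurement.

```bash
cat >>h.py <<'E'
def wcam(c,s):
    R=Ro.from_euler("xyz",s["ee_rot"],degrees=True).as_matrix();H=c["hand_eye"]
    Rc=R@H[:3,:3];o=R@H[:3,3]+s["eef_pos"]
    return dict(mtx=c["mtx"],R=Rc.T,t=-Rc.T@o)
E
python3 - <<'E'
from plant import *
from h import *
s=observe();c=wcam(capture("wrist"),s)
a,b,m=[ray(c,p,.133) for p in((315,203),(332,273),(324,240))]
print(a,b,(a+b)/2,m,np.linalg.norm(a-b),np.degrees(np.arctan2(*(b-a)[1::-1])))
x=(a+b)/2
go(.6141,.1941,.106,183.1)
E
```

```text
[0.58970089 0.19616962 0.133     ] [0.63812762 0.19708385 0.133     ] [0.61391425 0.19662673 0.133     ] [0.61468713 0.19665036 0.133     ] 0.04843535994074565 1.0815381767964898
t 1.85 pos [0.6146 0.1935 0.2305] rot [-1.7998e+02 -7.0000e-02  1.6722e+02] F [ 0.1  0.7 -0.2] w 49.9 | shift [  0.4   0.5 124.5] spin -15.9
```

>>> apply_moves --plan '[{"x": 0, "y": 1.5, "z": 0, "spin": -7.5}, {"x": 0, "y": 0, "z": 10, "spin": -7.5}, {"x": 0, "y": 0, "z": 20, "spin": 0}, {"x": 0, "y": 0, "z": 25, "spin": 0}, {"x": 0, "y": 0, "z": 25, "spin": 0}, {"x": 0, "y": 0, "z": 25, "spin": 0}, {"x": 0, "y": 0, "z": 15, "spin": 0}, {"x": 0, "y": 0, "z": 4, "spin": 0}]'

```text
time_s: 2.65
eef_pos: [0.6126, 0.1961, 0.1054]
ee_rot: [-180.0, -0.2, -177.9]
force: [-0.5, 0.5, -0.3]
width: 0.0499
grasp_force: 0.0
```

>>> apply_moves --plan '[{"x": 0, "y": 0, "z": 0, "spin": 0}, {"x": 0, "y": 0, "z": 0, "spin": 0}, {"x": 0, "y": 0, "z": 0, "spin": 0}, {"x": 0, "y": 0, "z": 0, "spin": 0}, {"x": 0, "y": 0, "z": 0, "spin": 0}]' --hand 0

```text
time_s: 3.15
eef_pos: [0.6152, 0.1951, 0.1087]
ee_rot: [-179.9, 0.1, -177.9]
force: [-1.4, -5.3, 7.1]
width: 0.008
grasp_force: 60.5
```

>>> apply_moves --plan '[{"x": 0, "y": 0, "z": 0, "spin": -4}, {"x": 0, "y": 0, "z": 0, "spin": -5}, {"x": 0, "y": 0, "z": 0, "spin": -6}, {"x": 0, "y": 0, "z": 0, "spin": -6}, {"x": 0, "y": 0, "z": 0, "spin": -6}, {"x": 0, "y": 0, "z": 0, "spin": -4}, {"x": 0, "y": 0, "z": 0, "spin": -3}, {"x": 0, "y": 0, "z": 0, "spin": 0}]'

```text
time_s: 3.95
eef_pos: [0.6153, 0.1948, 0.1087]
ee_rot: [-179.9, 0.0, -143.8]
force: [0.0, -6.5, 6.7]
width: 0.008
grasp_force: 60.5
```

>>> apply_moves --plan '[{"x": 0, "y": 0, "z": 0, "spin": 0}, {"x": 0, "y": 0, "z": 0, "spin": 0}, {"x": 0, "y": 0, "z": 0, "spin": 0}, {"x": 0, "y": 0, "z": 0, "spin": 0}]' --hand 45

```text
time_s: 4.35
eef_pos: [0.6145, 0.196, 0.1073]
ee_rot: [180.0, 0.0, -143.8]
force: [0.1, -0.5, 0.1]
width: 0.0451
grasp_force: 0.0
```

>>> apply_moves --plan '[{"x": 0, "y": 0, "z": -10, "spin": 0}, {"x": 0, "y": 0, "z": -20, "spin": 0}, {"x": 0, "y": 0, "z": -30, "spin": 0}, {"x": 0, "y": 0, "z": -30, "spin": 0}, {"x": 0, "y": 0, "z": -30, "spin": 0}, {"x": 0, "y": 0, "z": -10, "spin": 0}, {"x": 0, "y": 0, "z": 0, "spin": 0}]'

```text
time_s: 5.05
eef_pos: [0.6155, 0.1961, 0.2393]
ee_rot: [-179.9, 0.2, -143.8]
force: [-0.1, 0.5, -1.2]
width: 0.0451
grasp_force: 0.0
```

```bash
python3 - <<'E'
from plant import *
from h import *
import cv2
go(.5367,.0096,.236,260.3)
c=capture("wrist");cv2.imwrite("pics/w2.png",c["pixels"])
E
```

```text
t 5.05 pos [0.6155 0.1961 0.2393] rot [-179.92    0.18 -143.81] F [-0.1  0.5 -1.2] w 45.1 | shift [ 173.7 -104.     2.9] spin -44.1
```

View pics/w2.png

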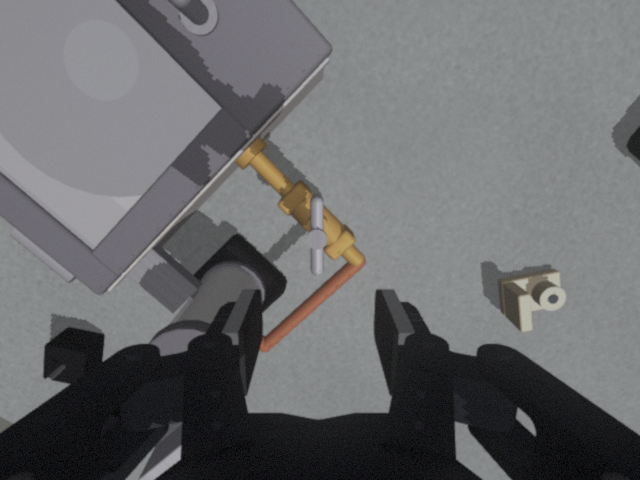

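The wing is now in line with the tool's x axis, from (318,200) to (318,272), at yaw 216°. That puts the valve at about 46°. Next is the handle.

>>> apply_moves --plan '[{"x": 15, "y": -9, "z": 0, "spin": 0}, {"x": 30, "y": -18, "z": 0, "spin": 0}, {"x": 35, "y": -21, "z": 0, "spin": 0}, {"x": 35, "y": -21, "z": 0, "spin": 0}, {"x": 35, "y": -21, "z": 0, "spin": 0}, {"x": 23.5, "y": -14, "z": 0, "spin": 0}, {"x": 0, "y": 0, "z": 0, "spin": -7}, {"x": 0, "y": 0, "z": 0, "spin": -8}]'

```text
time_s: 5.9
eef_pos: [0.5347, 0.0085, 0.2358]
ee_rot: [179.9, -0.1, -128.6]
force: [-0.7, -0.2, 0.3]
width: 0.0452
grasp_force: 0.0
```

>>> apply_moves --plan '[{"x": 0, "y": 0, "z": 0, "spin": -8}, {"x": 0, "y": 0, "z": 0, "spin": -8}, {"x": 0, "y": 0, "z": 0, "spin": -8}, {"x": 0, "y": 0, "z": 0, "spin": -5}, {"x": 0, "y": 0, "z": 0, "spin": 0}, {"x": 0, "y": 0, "z": 0, "spin": 0}]'

```text
time_s: 6.5
eef_pos: [0.5353, 0.0095, 0.2362]
ee_rot: [179.9, -0.0, -100.0]
force: [0.2, 0.4, 0.4]
width: 0.0453
grasp_force: 0.0
```

```bash
python3 - <<'E'
from plant import *
from h import *
import cv2
go(.5367,.0096,.148,260.3)
c=capture("wrist");cv2.imwrite("pics/w3.png",c["pixels"])
E
```

```text
t 6.5 pos [0.5353 0.0095 0.2362] rot [ 1.799e+02 -1.000e-02 -9.997e+01] F [0.2 0.4 0.4] w 45.3 | shift [-0.4 -1.5 88.2] spin -0.3
```

View pics/w3.png

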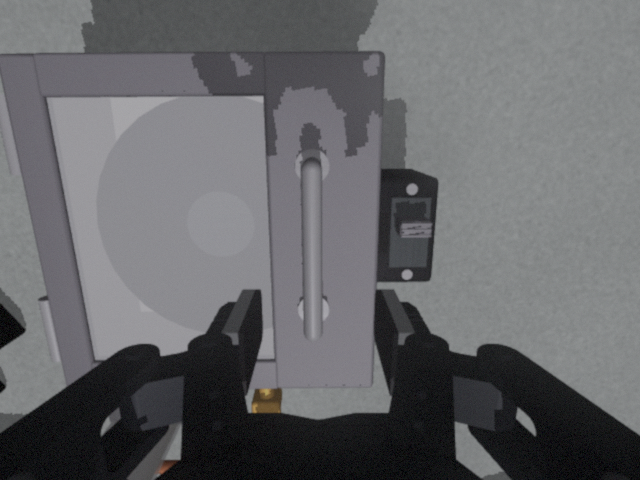

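The bar runs along column 312, rows 155–335, between the fingers, and the tab is at (416,230). Descending and gripping.

>>> apply_moves --plan '[{"x": 0, "y": -1.5, "z": 10, "spin": 0}, {"x": 0, "y": 0, "z": 22, "spin": 0}, {"x": 0, "y": 0, "z": 25, "spin": 0}, {"x": 0, "y": 0, "z": 18, "spin": 0}, {"x": 0, "y": 0, "z": 10, "spin": 0}, {"x": 0, "y": 0, "z": 3, "spin": 0}, {"x": 0, "y": 0, "z": 0, "spin": 0}]'

```text
time_s: 7.25
eef_pos: [0.5374, 0.0091, 0.1492]
ee_rot: [180.0, -0.0, -99.8]
force: [-0.1, 0.0, 0.6]
width: 0.0446
grasp_force: 0.0
```

>>> apply_moves --plan '[{"x": 0, "y": 0, "z": 0, "spin": 0}, {"x": 0, "y": 0, "z": 0, "spin": 0}, {"x": 0, "y": 0, "z": 0, "spin": 0}, {"x": 0, "y": 0, "z": 0, "spin": 0}, {"x": 0, "y": 0, "z": 0, "spin": 0}]' --hand 0

```text
time_s: 7.75
eef_pos: [0.5387, 0.009, 0.1503]
ee_rot: [-179.8, 0.0, -99.8]
force: [4.0, -0.7, 5.8]
width: 0.0099
grasp_force: 58.7
```

>>> apply_moves --plan '[{"x": 0, "y": 0, "z": -1.5, "spin": 0}, {"x": 0, "y": 0, "z": -1.5, "spin": 0}, {"x": 0, "y": 0, "z": -1, "spin": 0}, {"x": 0, "y": 0, "z": 0, "spin": 0}]'

```text
time_s: 8.15
eef_pos: [0.5393, 0.0089, 0.1534]
ee_rot: [-179.8, 0.0, -99.8]
force: [10.4, -1.7, -5.8]
width: 0.0095
grasp_force: 58.4
```

>>> apply_moves --plan '[{"x": 0, "y": 0, "z": -1.5, "spin": 0}, {"x": 0, "y": 0, "z": -1.5, "spin": 0}, {"x": 0, "y": 0, "z": 0, "spin": 0}, {"x": 0, "y": 0, "z": 0, "spin": 0}]'

```text
time_s: 8.55
eef_pos: [0.5401, 0.0087, 0.1565]
ee_rot: [-179.7, 0.0, -99.8]
force: [13.1, -2.6, -7.8]
width: 0.0096
grasp_force: 58.4
```

>>> apply_moves --plan '[{"x": 0, "y": -1, "z": -2, "spin": 0}, {"x": 0, "y": -1, "z": -2, "spin": 0}, {"x": 0, "y": -1, "z": -2, "spin": 0}, {"x": 0, "y": 0, "z": 0, "spin": 0}]'

```text
time_s: 8.95
eef_pos: [0.5416, 0.0085, 0.1621]
ee_rot: [-179.9, 0.0, -99.8]
force: [9.5, -0.9, -8.4]
width: 0.0094
grasp_force: 58.5
```

```bash
python3 - <<'E'
from plant import *
from h import *
import cv2
go(.5367,.0096,.148,260.2)
c=capture("side");cv2.imwrite("pics/s2.png",cv2.resize(c["pixels"][180:310,240:420],None,fx=4,fy=4,interpolation=cv2.INTER_CUBIC))
E
```

```text
t 8.95 pos [0.5416 0.0085 0.1621] rot [-1.799e+02  1.000e-02 -9.982e+01] F [ 9.5 -0.9 -8.4] w 9.4 | shift [-0.3  5.  14. ] spin -0.0
```

View pics/s2.png

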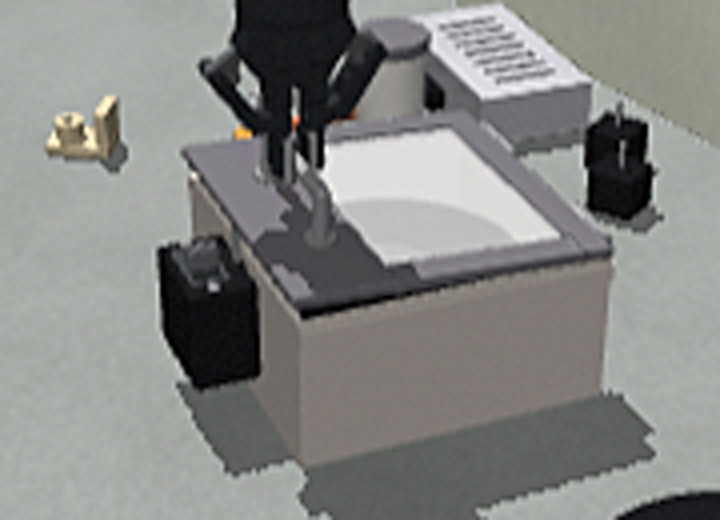

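The lid rises with only about 8 N and a gap is open at the front corner, near (300,310). The latch is not caught, so I'll continue along the arc.

>>> apply_moves --plan '[{"x": 0, "y": -3.3, "z": -9.7, "spin": 0}, {"x": 0, "y": -3.7, "z": -9.5, "spin": 0}, {"x": 0, "y": -4.2, "z": -9.3, "spin": 0}, {"x": 0, "y": -4.7, "z": -9, "spin": 0}, {"x": 0, "y": 0, "z": 0, "spin": 0}, {"x": 0, "y": 0, "z": 0, "spin": 0}]'

```text
time_s: 9.6
eef_pos: [0.5559, 0.006, 0.1988]
ee_rot: [180.0, 0.0, -99.8]
force: [7.0, -0.3, -9.3]
width: 0.0094
grasp_force: 58.5
```

>>> apply_moves --plan '[{"x": 0, "y": -5.2, "z": -8.8, "spin": 0}, {"x": 0, "y": -5.7, "z": -8.5, "spin": 0}, {"x": 0, "y": -6, "z": -8.3, "spin": 0}, {"x": 0, "y": -6.5, "z": -7.8, "spin": 0}, {"x": 0, "y": -6.9, "z": -7.6, "spin": 0}, {"x": 0, "y": -7.3, "z": -7.1, "spin": 0}, {"x": 0, "y": 0, "z": 0, "spin": 0}, {"x": 0, "y": 0, "z": 0, "spin": 0}]'

```text
time_s: 10.4
eef_pos: [0.5899, 0.0003, 0.2471]
ee_rot: [179.6, 0.0, -99.8]
force: [-9.5, 1.5, 4.5]
width: 0.0095
grasp_force: 59.2
```

```bash
python3 - <<'E'
from plant import *
from h import *
go(.5367,.0096,.148,260.2);print(observe()["torque"])
E
```

```text
t 10.4 pos [5.899e-01 3.000e-04 2.471e-01] rot [ 1.7963e+02  1.0000e-02 -9.9790e+01] F [-9.5  1.5  4.5] w 9.5 | shift [-0.1 53.4 99.4] spin 0.0
[0.46153525 2.06840954 0.03631985]
```

>>> apply_moves --plan '[{"x": 0, "y": -6, "z": -8.3, "spin": 0}, {"x": 0, "y": -7.5, "z": -6.8, "spin": 0}, {"x": 0, "y": -7.9, "z": -6, "spin": 0}, {"x": 0, "y": 0, "z": 0, "spin": 0}, {"x": 0, "y": 0, "z": 0, "spin": 0}]'

```text
time_s: 10.9
eef_pos: [0.6131, -0.0036, 0.2682]
ee_rot: [179.9, 0.0, -99.8]
force: [-1.9, 2.1, -2.8]
width: 0.0092
grasp_force: 59.5
```

>>> apply_moves --plan '[{"x": 0, "y": -8.5, "z": -5.6, "spin": 0}, {"x": 0, "y": -8.8, "z": -5, "spin": 0}, {"x": 0, "y": -9, "z": -4.6, "spin": 0}, {"x": 0, "y": 0, "z": 0, "spin": 0}, {"x": 0, "y": 0, "z": 0, "spin": 0}, {"x": 0, "y": 0, "z": 0, "spin": 0}, {"x": 0, "y": 0, "z": 0, "spin": 0}]'

```text
time_s: 11.6
eef_pos: [0.6388, -0.008, 0.2849]
ee_rot: [180.0, 0.0, -99.8]
force: [-6.6, 2.8, 8.3]
width: 0.0095
grasp_force: 60.0
```

```bash
python3 - <<'E'
from plant import *
from h import *
import cv2
go(.5367,.0096,.148,260.2)
c=capture("side");a=c["pixels"][130:310,220:440];d=capture("top")["pixels"][100:280,200:400]
cv2.imwrite("pics/s3.png",np.hstack([cv2.resize(a,None,fx=1.9,fy=1.9),cv2.resize(d,None,fx=1.9,fy=1.9)]))
E
```

```text
t 11.6 pos [ 0.6388 -0.008   0.2849] rot [ 1.7995e+02  3.0000e-02 -9.9790e+01] F [-6.6  2.8  8.3] w 9.5 | shift [1.000e-01 1.035e+02 1.370e+02] spin 0.0
```

View pics/s3.png

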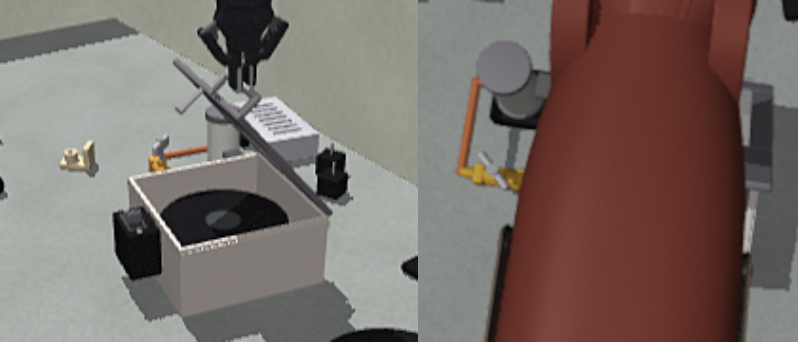

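The lid is open at about 51° with the bar still gripped, and the valve wing sits diagonally across its pipe at about 45°. Handing in.

```bash
python3 -c "
from plant import *
print(sign_off())"
```

```text
the job is handed in; nothing more can be done
None
```

I set the valve to about 46° and tugged the lid, which came up free, so the release was left alone; I handed the job in with the gripper holding the lid open at about 51° (estimated from the arm pose; no verdict was returned).

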